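# Clamp a stub drill and index it in front of the inspection camera

### The arm

A 7-joint arm with a two-finger parallel gripper is mounted at the origin on the work surface. World frame = base frame: x ahead of the robot, y to its left, z up, the work surface at z = 0. Lengths are in m, angles in rad, forces in N, time in s.
With the tool pointing down it reaches from about 0.425 to 0.875 m from the base axis. Payload 8.4 kg.
Tool frame: the origin (TCP) lies midway between the tips of the shut fingers; the grasp point (between the pads) lies 19 mm behind it; z points along the fingers, y is the line along which they close (so a half turn about z gives the same grasp; the last joint's range is limited). The gripper opens to 87 mm and grips with 3 to 60 N. Pads are 19 mm wide; open, the fingers measure 117 mm over their backs; the gripper's body (75 mm by 190 mm) begins 51 mm behind the grasp point.
Start: joints at [1.078, 0.333, 0.04, 1.465, -0.013, 1.343, -0.059], TCP at [0.249, -0.6, 0.223] pointing down, gripper open.
Joint ranges: [-2.58, 2.58], [-0.38, 2.09], [-1.3, 1.39], [0.25, 2.4], [-1.5, 4.64], [0.08, 2.09], [-2.65, 2.65]. Speed limits (rad/s): [2.22, 2.22, 2.79, 2.79, 3.14, 3.14, 3.14].

### API

Orientations are given as a unit quaternion [x, y, z, w].
In Python, from station import monitor, cams, arm gives the robot as it stands.
- The arm moves only by the tool play_rows, never from a script. Its argument "plan" is a list of rows, each a list of 7 numbers: the turn, a rotation vector about the tool's x, y, z scaled (see below), then the shift along the tool's x, y, z scaled (see below), then the gripper's target within -1 to 1 (shut at 1, half-way at 0, fully open at -1). A call has 1 to 12 rows; each row is the pose to reach, as a shift and turn from the pose commanded when the call began, along the tool's axes at that moment; what a row does not reach only later rows make up. The controller multiplies each number of a shift by 1000 mm and each number of a turn by 60 degrees. A row lasts 1/10 s, in which the tool goes at most 50 mm and 8.59 degrees, less where a joint would pass 70% of its speed; a pose out of reach is approached as far as the arm can. A call with a number of a shift or a turn outside -1 to 1 is refused whole. A call with a gripper value outside its range is refused whole. The fingers move at their own pace and stop on an object; the grip force is fixed at half the most. Time passes only in rows, so rows that repeat a pose let the fingers close. It gives the time, the measured TCP pose, the force, the opening and the grip force at its end, in the units of the state.
- monitor.read_state(): the state, without advancing time (a new reading comes with each control period).
- cams.capture(name): name is "scene" or "top" or "wrist"; returns (picture, depth): 480x640x3 uint8, red, green, blue; 480x640 float32, m along the optical axis (not along the pixel's ray), 0 where there is no reading.
- cams.camera_params(name): a dict with "fx", "fy", "cx", "cy" (pixels), "k1" (the pictures are not rectified: a ray, as slopes to the right and down, at radius r is drawn at 1 + k1 r^2 times it, then the intrinsics apply), "R" (3x3) and "t" (3): a world point X has camera coordinates R X + t; the wrist camera has in their place "mount" (4x4, takes a point from camera to tool coordinates, whose origin is the TCP and whose axes are the flange's). Camera axes: x right, y down, z forward; pixel columns grow to the right and rows downward; lengths in m; the calibration is good to about 2 mm. A picture is of the moment at which its call begins: read the wrist's pose just before it. camera_params takes no time and is no camera call.
- arm.close_job(): hands the job in; it is judged then, once.
The state is a dict: "t": time; "q": joint angles; "qd": joint speeds; "joint_efforts": joint torques, N m; "eef_pos": TCP position; "tcp_rot": TCP orientation; "force": force on the tool from outside, world axes, zero at the start; "torque": the same for the moment, N m; "grip_width": opening from 0.0 (shut) to 1.0 (fully open); "grip_force": force on a finger pad.
Only numpy, scipy, OpenCV 4.12 (cv2) and the standard library are available. Lean on these libraries where they do the work, as an engineer would, in place of code of your own. Each camera call takes 0.05 s, during which the arm holds its last target. There are 200 camera calls.

### The job

Tighten the upright chuck on the short drill bit standing in it, by turning the chuck's sleeve clockwise (seen from above) until it comes up firm. Then take the carriage by its upright steel fin and slide it along the rail towards the inspection camera until its ball clicks into the notch between the two dowels; stop there without running past. Finish while still holding the carriage by the fin in the notch, with the bit clamped upright, and leave everything else on the bench undisturbed.

Things in the scene. Friction and masses are not known exactly. Their poses are not given: they have to be found in the camera images.
- stage: Aluminium linear stage screwed to the bench: base plate 120 (x) x 360 (y) x 12 mm with two steel rods along its y and a 36 mm high end block at each end. Origin: centre of its underside on the bench. Its y axis is the sliding direction, its z is up, its x points away from the robot to the camera side. It may be anywhere within some cm and turned some 15 degrees.
- carriage (a joint): Position of the carriage along the rail, m: grows as it slides along the stage's +y; 0 at the near (-y) end, 0.175 at the other. It starts at 0. The carriage is a plate 100 x 150 mm, top at 42 mm over the bench, with the chuck towards its +y end and the fin towards its -y end, 100 mm apart, both on the rail's centre line. It runs freely (about 1 N friction).
- sleeve (a joint): Turn of the chuck's sleeve, rad: grows clockwise seen from above; starts at 0 to 0.2, the three jaws meet the bit at about 0.88, firm stop at 1.15; it counts as tight beyond 0.95 with all jaws pressing on the bit. Friction about 0.12 N m; it stays where it is left. It can be turned in one grasp.
- sleeve_mid (a point): Centre of the knurled dark steel sleeve of the chuck, on its upright axis, 74 mm over the bench: the height to grip. Sleeve diameter 42 mm, from 54 to 90 mm over the bench, straight up to 84 mm, then slightly tapered. Below it a fixed flange 48 mm across, top at 52 mm. The bit sticks up out of it to 112 mm. It moves with the carriage.
- fin: Upright plain steel fin on the carriage, to be held: 30 mm (across the rail, stage x) x 14 mm (along the rail, stage y) x 40 mm tall, standing on the carriage plate from 42 to 82 mm over the bench. Origin: centre of its foot; axes as the stage's. Can be gripped from above either way round.
- fin_mid (a point): Grip point of the fin, on its centre line, 66 mm over the bench.
- bit: The loose stub drill bit, steel, 8 mm across and 50 mm long, standing upright in the chuck between the open jaws (1.5 mm gap all round at sleeve 0). Origin: centre of its lower end (62 mm over the bench); z along it, upward.
- camera: Inspection camera on its bracket, fixed behind the rail (+x side of the stage), lens towards the rail; 70 mm wide along the rail, 129 mm high, lens front 75 mm from the rail's centre line. Axes as the stage's. Origin on the bench under the centre of the notch, in line (along the rail) with the lens; its place along the rail varies.
- notch (a point): Centre of the notch, 35 mm over the bench: the gap between two upright steel dowels, 10 mm thick, 12 mm apart along the rail, on the camera's foot. The ball climbs the first dowel against some 6 to 10 N, from 13 mm to 6 mm before the notch, is then pulled in over the last 6 mm; the second dowel resists likewise.
- ball_mid (a point): Centre of the 10 mm spring-loaded steel ball (as when sprung out) on the camera side of the carriage, level with the chuck along the rail, 35 mm over the bench. The ball is in the notch when this point has the same y as camera in the camera's frame. Moves with the carriage; when in the notch, sleeve, bit and lens are in line.
- jaw0: One of the chuck's three steel jaws, 5 mm wide, standing round the bit inside the sleeve, tops 97 mm over the bench; it closes inward 1.7 mm per rad of the sleeve. Origin on the chuck's axis 63.5 mm over the bench.
- jaw1: One of the chuck's three steel jaws, 5 mm wide, standing round the bit inside the sleeve, tops 97 mm over the bench; it closes inward 1.7 mm per rad of the sleeve. Origin on the chuck's axis 63.5 mm over the bench.
- jaw2: One of the chuck's three steel jaws, 5 mm wide, standing round the bit inside the sleeve, tops 97 mm over the bench; it closes inward 1.7 mm per rad of the sleeve. Origin on the chuck's axis 63.5 mm over the bench.
- bitblock: Bystander, to be left alone: small grey block of spare bits, 50 x 90 x 22 mm plus bits to 42 mm; origin at its underside.
- collar: Bystander, to be left alone: loose steel ring, 32 mm across, 12 mm high; origin at its underside.
- driver: Bystander, to be left alone: screwdriver lying down; origin at its underside.
- bin: Bystander, to be left alone: open blue bin, 150 x 100 x 70 mm; origin at its underside.
- carton: Bystander, to be left alone: white carton 120 x 160 x 60 mm; origin at its underside.
- flask: Bystander, to be left alone: bottle 60 mm across, 150 mm high; origin at its underside.
- spanner: Bystander, to be left alone: open-ended spanner lying behind the camera; origin at its underside.

How it is judged:
On the way, in this order (a step that is already met when the one before it is completed fails the run):
1. the chuck is tightened on the upright bit, the carriage still 25 mm or more short of the notch (value of joint sleeve above 0.95 rad and contact force between bit and jaw0 above 0.5 N and contact force between bit and jaw1 above 0.5 N and contact force between bit and jaw2 above 0.5 N and angle between bit's own z axis and vertical below 0.1 rad and y of ball_mid in the frame of camera below -0.025 m), for 0.2 s.
2. the carriage is in the notch and held by the fin (y of ball_mid in the frame of camera between -0.002 and 0.002 m and contact force between the fingers and fin above 5 N), for 0.3 s.
At the end, for the whole second after the job is handed in: Fingers press on the fin with more than 5 N, the ball is within 2 mm of the notch's centre along the rail and the carriage still; the sleeve is past 0.95 rad with all three jaws pressing on the bit, which stands upright (within 0.1 rad), centred in the chuck within 4 mm and at its first height (all of step 2 and value of joint sleeve above 0.95 rad and contact force between bit and jaw0 above 0.5 N and contact force between bit and jaw1 above 0.5 N and contact force between bit and jaw2 above 0.5 N and angle between bit's own z axis and vertical below 0.1 rad and velocity of joint carriage between -0.01 and 0.01 m/s and horizontal distance between bit and sleeve_mid below 0.004 m and z of bit in the frame of stage between 0.056 and 0.072 m); the arm keeps its last pose, push and grip.
It fails at once if the carriage runs more than 12 mm past the notch (y of ball_mid in the frame of camera above 0.012 m).
It fails at once if a bystander is moved more than 30 mm (distance of any of bitblock, collar, driver, bin, carton, flask, spanner from where it was at the start of the episode above 0.03 m).
It also fails if it takes over 54 s, if anything falls off the work surface, if the arm or the gripper's body presses on something with over 40 N, if the wrist force passes 120 N, or if a joint passes its speed limit or range.

## Working session

There is one attempt and no reset: what is moved stays moved. The work goes in short steps, Python scripts to look and compute and a tool call to move; the robot and the scene stay as the last step left them, time stands still between calls to the robot, and variables do not carry over. Pictures are saved under pics/ and viewed, at most 10 in all, crops included, and the job is handed in when it is done.

Besides the shell and the picture viewer there is one more tool, called after "Request:" as a command line: name --pt "numbers of a row" for each row, then --argument value for the rest. play_rows: Moves the arm, as the interface text tells. Shifts and turns lie within -1 to 1; 1 stands for 1000 mm of shift or 60 degrees of turn. Its arguments: {"type":"object","properties":{"plan":{"type":"array"}},"required":["plan"]}

```bash
mkdir -p pics
python3 - <<'E'
from station import monitor,cams,arm
import cv2,numpy as np
s=monitor.read_state();print(s['t'],s['eef_pos'],s['tcp_rot'],s['grip_width'])
for n in ('top','scene'):
    p,d=cams.capture(n);cv2.imwrite(f'pics/{n}0.png',p[:,:,::-1]);np.savez(f'/tmp/{n}.npz',p=p,d=d)
    print(n,cams.camera_params(n),(d>0).mean())
print(cams.camera_params('wrist'))
E
```

```text
0.0 [ 0.24918632 -0.59982468  0.22166825] [ 9.80681174e-01  1.95611254e-01 -2.10337696e-04 -7.91978118e-04] 1.0008905505642942
top {'fx': 562.1476533751542, 'fy': 562.1476533751542, 'cx': 311.59971436130746, 'cy': 236.2783344214153, 'k1': -0.08126374358743145, 'R': array([[-0.00746053, -0.9999699 ,  0.00213107],
       [-0.97984989,  0.00688501, -0.1996166 ],
       [ 0.19959592, -0.00357738, -0.97987176]]), 't': array([0.05285913, 0.59260597, 1.26655455])} 0.9958919270833333
scene {'fx': 616.4018306934995, 'fy': 616.4018306934995, 'cx': 326.5591213325091, 'cy': 244.02775577848615, 'k1': -0.1914478427398095, 'R': array([[-0.29185902,  0.95636533,  0.01355271],
       [ 0.81686161,  0.2566069 , -0.51661399],
       [-0.49754942, -0.13970777, -0.85611116]]), 't': array([ 0.14792513, -0.44040167,  2.17166049])} 0.9960026041666666
{'fx': 338.81023896883295, 'fy': 338.81023896883295, 'cx': 317.25289364353995, 'cy': 237.85244557538948, 'k1': -0.027718341517443252, 'mount': array([[ 2.32360511e-03, -9.64183587e-01, -2.65225586e-01,
         7.30789032e-02],
       [ 9.99997291e-01,  2.27732130e-03,  4.82016052e-04,
         3.93049462e-04],
       [ 1.39251909e-04, -2.65225987e-01,  9.64186266e-01,
        -1.61925505e-01],
       [ 0.00000000e+00,  0.00000000e+00,  0.00000000e+00,
         1.00000000e+00]])}
```

View pics/top0.png

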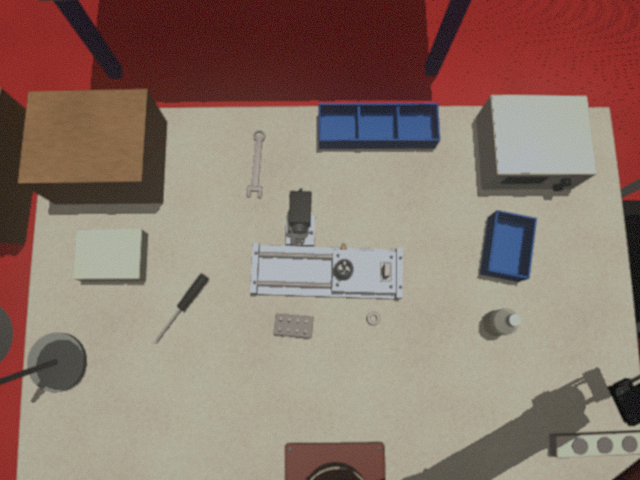

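View pics/scene0.png

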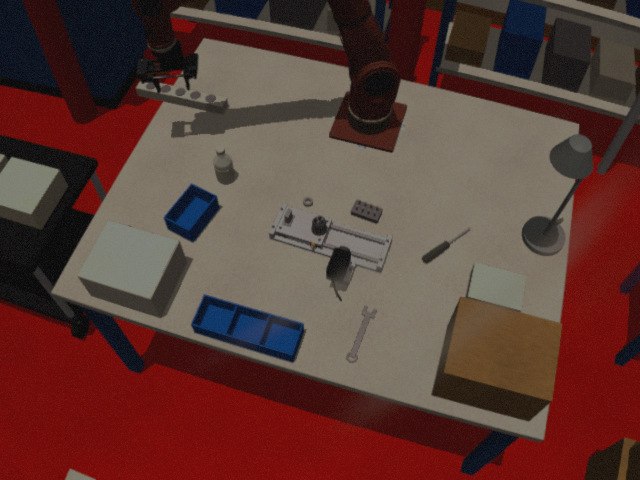

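The top view shows the stage around (327,272), with the chuck at about (343,268), the fin at (386,270), the inspection camera at (299,215) and the ball at (344,246). The scene view agrees. Next I'll cast rays to get positions.

```bash
cat > h.py <<'E'
import numpy as np,cv2
from scipy.spatial.transform import Rotation as Ro
from station import monitor,cams,arm
def cam(name,s=None):
    c=cams.camera_params(name)
    if name=='wrist':
        T=np.eye(4);T[:3,:3]=Ro.from_quat(s['tcp_rot']).as_matrix();T[:3,3]=s['eef_pos']
        M=T@c['mount'];c['R']=M[:3,:3].T;c['t']=-M[:3,:3].T@M[:3,3]
    return c
def ray(c,uv,z):
    a=(np.array(uv,float)-[c['cx'],c['cy']])/c['fx'];b=a.copy()
    for _ in range(20): b=a/(1+c['k1']*(b@b))
    d=c['R'].T@np.r_[b,1];o=-c['R'].T@c['t']
    return o+d*(z-o[2])/d[2]
def proj(c,X):
    x=c['R']@np.array(X)+c['t'];b=x[:2]/x[2]
    return b*(1+c['k1']*(b@b))*c['fx']+[c['cx'],c['cy']]
E
python3 - <<'E'
from h import *
p=np.load('/tmp/top.npz')['p'];c=cam('top')
cr=cv2.resize(p[175:345,235:415],None,fx=4,fy=4,interpolation=cv2.INTER_CUBIC)[:600]
cv2.imwrite('pics/crop0.png',cr[:600,:720,::-1])
for n,uv,z in(('chuck',(343.5,268),.09),('fin',(387,270),.082),('c1',(251,296),.036),('c2',(403,299),.036),('camtop',(300,205),.129)):print(n,ray(c,uv,z))
E
```

```text
chuck [ 0.51249639 -0.02348966  0.09      ]
fin [ 0.50822049 -0.12383592  0.082     ]
c1 [0.45526452 0.19226568 0.036     ]
c2 [ 0.44541748 -0.16582389  0.036     ]
camtop [0.65116527 0.07448874 0.129     ]
```

View pics/crop0.png

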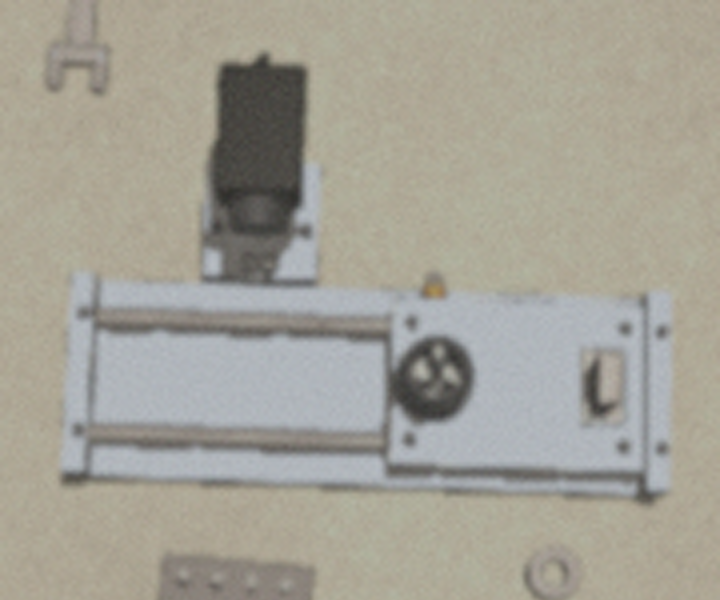

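```bash
cat >> h.py <<'E'
def delta(target,yaw_y,s=None):
    "shift/turn numbers to reach TCP target with tool y at world yaw (deg), tool down"
    s=s or monitor.read_state();R0=Ro.from_quat(s['tcp_rot']);a=np.radians(yaw_y)
    y=np.array([np.cos(a),np.sin(a),0]);z=np.array([0,0,-1.]);R1=Ro.from_matrix(np.c_[np.cross(y,z),y,z])
    print('turn',np.round(np.degrees((R0.inv()*R1).as_rotvec())/60,4),'shift',np.round(R0.inv().apply(np.array(target)-s['eef_pos']),4))
E
python3 -c "
from h import *
delta([.49,-.04,.27],-2)"
```

```text
turn [-1.3000e-03 -7.0000e-04 -1.0906e+00] shift [ 0.4371 -0.4247 -0.0477]
```

Request:
play_rows --pt "0 0 -0.2 0.03 -0.03 -0.04 -1" --pt "0 0 -0.4 0.43 -0.42 -0.045 -1" --pt "0 0 -0.6 0.43 -0.42 -0.045 -1" --pt "0 0 -0.8 0.43 -0.42 -0.045 -1" --pt "0 0 -1 0.43 -0.42 -0.045 -1" --pt "0 0 -1 0.43 -0.42 -0.045 -1" --pt "0 0 -1 0.43 -0.42 -0.045 -1" --pt "0 0 -1 0.43 -0.42 -0.045 -1" --pt "0 0 -1 0.43 -0.42 -0.045 -1" --pt "0 0 -1 0.43 -0.42 -0.045 -1" --pt "0 0 -1 0.43 -0.42 -0.045 -1" --pt "0 0 -1 0.43 -0.42 -0.045 -1"

```text
t: 1.3
eef_pos: [0.4797, -0.0591, 0.2673]
tcp_rot: [0.752, 0.66, -0.0, 0.0]
force: [0.8, -1.6, 0.0]
grip_width: 0.997
grip_force: 0.0
```

Request:
play_rows --pt "0 0 -0.09 0.007 -0.005 -0.003 -1" --pt "0 0 -0.09 0.007 -0.005 -0.003 -1" --pt "0 0 -0.09 0.007 -0.005 -0.003 -1" --pt "0 0 -0.09 0.007 -0.005 -0.003 -1" --pt "0 0 -0.09 0.007 -0.005 -0.003 -1" --pt "0 0 -0.09 0.007 -0.005 -0.003 -1"

```text
t: 1.9
eef_pos: [0.4753, -0.0543, 0.2702]
tcp_rot: [0.72, 0.694, -0.0, -0.0]
force: [0.2, 0.7, -0.1]
grip_width: 0.999
grip_force: 0.0
```

Run:
```python
from h import *
s=monitor.read_state();print(s['t'],s['eef_pos'],s['tcp_rot'],s['q'],abs(s['qd']).max(),s['force'],s['torque'])
p,d=cams.capture('wrist');np.savez('/tmp/w1.npz',p=p,d=d,pos=s['eef_pos'],rot=s['tcp_rot']);cv2.imwrite('pics/w1.png',p[:,:,::-1])
```

```text
1.9 [ 0.47532127 -0.05429706  0.27016055] [ 7.20364107e-01  6.93596093e-01 -4.90879028e-05 -9.96961929e-05] [ 0.58358767 -0.01471809 -0.54978401  1.7677856  -0.00789201  1.38657356
 -0.00255869] 0.005215152224631394 [ 0.24641679  0.73128319 -0.11523406] [-0.01245119 -0.10073304 -0.02582322]
```

View pics/w1.png

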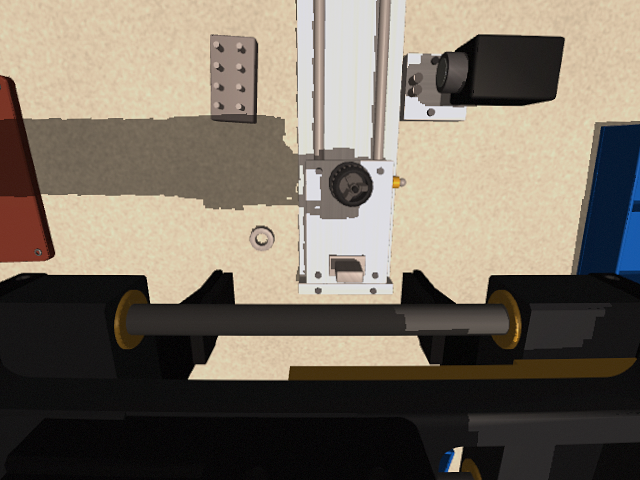

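The wrist view has +y up and +x right. It shows the sleeve top at about (351,184), the fin at (348,268), the ball at (401,182), the dowels near (414,78)/(414,91), and the camera body spanning rows 36–104.

Run:
```python
from h import *
f=np.load('/tmp/w1.npz');p=f['p'];c=cam('wrist',dict(tcp_rot=f['rot'],eef_pos=f['pos']))
g=p.max(2)
m=np.zeros(g.shape,np.uint8);m[150:220,322:385]=(g[150:220,322:385]<75)
cs=max(cv2.findContours(m,0,1)[0],key=cv2.contourArea);(u,v),r=cv2.minEnclosingCircle(cs);print('sleeve',u,v,r,ray(c,(u,v),.084))
for n,uv,z in(('ball',(400,182.5),.035),('ballbase',(394,183),.035),('fintopL',(336,256),.042),('fintop',(350,270),.082),('d1',(416,77),.04),('d2',(413,91),.04),('footTL',(405,53),.01),('footBL',(402,120),.01),('rodL0',(319,20),.03),('rodL1',(319,150),.03),('plL',(305,165),.042),('plL2',(305,280),.042),('camT',(560,36),.12),('camB',(560,104),.12),('camT',(480,36),.12),('camB',(476,104),.12)):print(n,ray(c,uv,z).round(4))
a=cv2.resize(p[35:135,385:485],None,fx=5,fy=5,interpolation=cv2.INTER_CUBIC);b=cv2.resize(p[220:295,300:400],None,fx=3,fy=3,interpolation=cv2.INTER_CUBIC)
o=np.zeros((500,800,3),np.uint8);o[:,:500]=a;o[:225,500:800]=b;cv2.imwrite('pics/w1c.png',o[:,:,::-1])
```

```text
sleeve 350.4166564941406 183.7916717529297 22.716842651367188 [ 0.51116769 -0.02155906  0.084     ]
ball [ 0.5735 -0.0276  0.035 ]
ballbase [ 0.5665 -0.0279  0.035 ]
fintopL [ 0.4967 -0.1127  0.042 ]
fintop [ 0.51   -0.1161  0.082 ]
d1 [0.5867 0.0849 0.04  ]
d2 [0.5839 0.071  0.04  ]
footTL [0.5816 0.1158 0.01  ]
footBL [0.58   0.0432 0.01  ]
rodL0 [0.485  0.1461 0.03  ]
rodL1 [0.4804 0.0123 0.03  ]
plL [ 0.464  -0.0034  0.042 ]
plL2 [ 0.4578 -0.1426  0.042 ]
camT [0.6854 0.1005 0.12  ]
camB [0.6926 0.0464 0.12  ]
camT [0.6173 0.1017 0.12  ]
camB [0.6179 0.0481 0.12  ]
```

View pics/w1c.png

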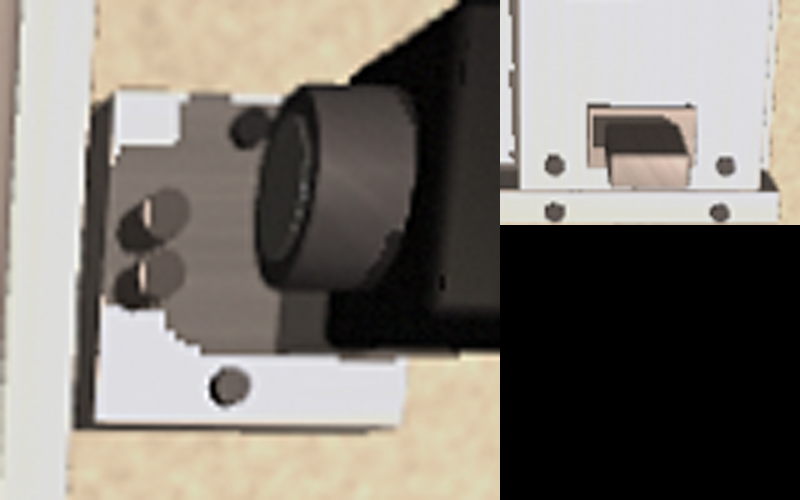

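The crop shows the dowel tops at about (419,77.6) and (418,89.6), so the notch is near y=0.078. The fin's top is at about (349,277). I'm going to the sleeve now.

```bash
python3 -c "
from h import *
delta([.511,-.0217,.058],5)"
```

```text
turn [-0.0002 -0.     -0.119 ] shift [0.0337 0.0345 0.2122]
```

Request:
play_rows --pt "0 0 -0.119 0.0337 0.0345 0.0 -1" --pt "0 0 -0.119 0.0337 0.0345 0.03 -1" --pt "0 0 -0.119 0.0337 0.0345 0.07 -1" --pt "0 0 -0.119 0.0337 0.0345 0.1 -1" --pt "0 0 -0.119 0.0337 0.0345 0.1 -1" --pt "0 0 -0.119 0.0337 0.0345 0.1 -1"

```text
t: 2.55
eef_pos: [0.5112, -0.0211, 0.171]
tcp_rot: [0.675, 0.738, 0.0, -0.0]
force: [0.1, -0.3, -0.6]
grip_width: 0.998
grip_force: 0.0
```

Run:
```python
from h import *
s=monitor.read_state();print(s['t'],s['force'])
p,d=cams.capture('wrist');np.savez('/tmp/w2.npz',p=p,d=d,pos=s['eef_pos'],rot=s['tcp_rot']);cv2.imwrite('pics/w2.png',p[:,:,::-1])
delta([.511,-.0217,.058],5,s)
c=cam('wrist',s);print(proj(c,[.511,-.0217,.09]),proj(c,[.511,-.0217,.112]))
```

```text
2.55 [ 0.08372079 -0.25202329 -0.56562527]
turn [-0.0003 -0.0003  0.0013] shift [-0.0006 -0.0003  0.113 ]
[315.71462982 245.71816445] [315.54213932 254.91737183]
```

View pics/w2.png

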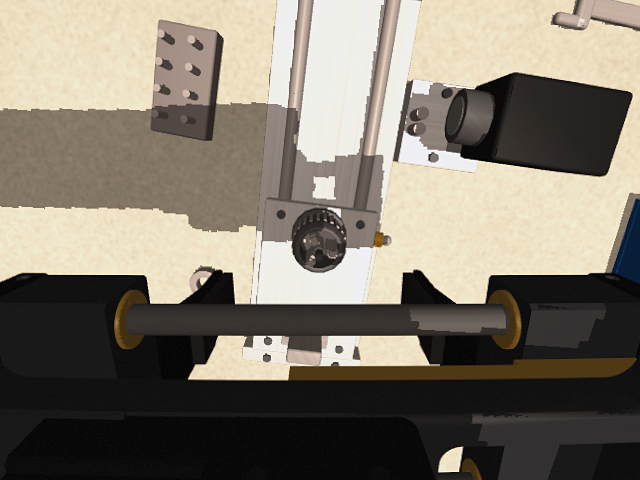

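The sleeve appears centred at about (319,244), against a predicted 315.7, so I'll shift +2 mm in x. The ball is at (386,240) and the dowel tops are at (420,114) and (417,128).

Run:
```python
from h import *
f=np.load('/tmp/w2.npz');s=dict(tcp_rot=f['rot'],eef_pos=f['pos']);c=cam('wrist',s)
for uv,z in(((319.3,244),.09),((386,240),.035),((420,114),.04),((417,128),.04)):print(ray(c,uv,z).round(4))
delta([.513,-.0208,.058],5)
```

```text
[ 0.5135 -0.0201  0.09  ]
[ 0.5757 -0.0268  0.035 ]
[0.5871 0.0833 0.04  ]
[0.5864 0.0722 0.04  ]
turn [0.0016 0.0001 0.0014] shift [0.0002 0.0008 0.1139]
```

Request:
play_rows --pt "0 0 0 0.0005 0.0015 0.04 -1" --pt "0 0 0 0.0005 0.0015 0.08 -1" --pt "0 0 0 0.0005 0.0015 0.105 -1" --pt "0 0 0 0.0005 0.0015 0.113 -1" --pt "0 0 0 0.0005 0.0015 0.113 1" --pt "0 0 0 0.0005 0.0015 0.113 1" --pt "0 0 0 0.0005 0.0015 0.113 1" --pt "0 0 0 0.0005 0.0015 0.113 1" --pt "0 0 0 0.0005 0.0015 0.113 1" --pt "0 0 0 0.0005 0.0015 0.113 1"

```text
t: 3.6
eef_pos: [0.5128, -0.0204, 0.0576]
tcp_rot: [0.675, 0.738, 0.0, 0.0]
force: [-0.4, 0.1, 0.0]
grip_width: 0.542
grip_force: 0.0
```

Run:
```python
from h import *
s=monitor.read_state()
for k in('t','eef_pos','force','torque','grip_width','grip_force','q'):print(k,s[k])
```

```text
t 3.6
eef_pos [ 0.51276713 -0.02037105  0.05763395]
force [-0.44358478  0.08400721  0.03332124]
torque [-0.02195785 -0.07539879 -0.00881671]
grip_width 0.5422739641153935
grip_force 0.0
q [ 0.47879837  0.26769043 -0.58802423  1.95436813  0.17903708  0.96991089
 -0.10551478]
```

Request:
play_rows --pt "0 0 0 0 0 0 1" --pt "0 0 0 0 0 0 1" --pt "0 0 0 0 0 0 1" --pt "0 0 0 0 0 0 1" --pt "0 0 0 0 0 0 1" --pt "0 0 0 0 0 0 1"

```text
t: 4.2
eef_pos: [0.5124, -0.0204, 0.0574]
tcp_rot: [0.675, 0.738, -0.0, -0.0]
force: [-3.2, -0.4, 5.0]
grip_width: 0.476
grip_force: 30.0
```

Request:
play_rows --pt "0 0 0.08 0 0 0 1" --pt "0 0 0.16 0 0 0 1" --pt "0 0 0.24 0 0 0 1" --pt "0 0 0.32 0 0 0 1" --pt "0 0 0.4 0 0 0 1" --pt "0 0 0.48 0 0 0 1" --pt "0 0 0.56 0 0 0 1" --pt "0 0 0.64 0 0 0 1" --pt "0 0 0.7 0 0 0 1" --pt "0 0 0.7 0 0 0 1"

```text
t: 5.2
eef_pos: [0.5151, -0.0205, 0.0576]
tcp_rot: [0.895, 0.446, 0.002, 0.001]
force: [8.9, -1.9, -7.2]
grip_width: 0.479
grip_force: 30.0
```

```bash
cat > st.py <<'E'
from h import *
s=monitor.read_state()
for k in('t','eef_pos','force','torque','grip_width','grip_force','q'):print(k,np.round(s[k],4))
y=Ro.from_quat(s['tcp_rot']).as_matrix()[:,1];print('yaw',np.degrees(np.arctan2(y[1],y[0])))
E
python3 st.py
```

```text
t 5.2
eef_pos [ 0.5151 -0.0205  0.0576]
force [ 8.9484 -1.9067 -7.2314]
torque [-0.2348 -2.1176 -0.0585]
grip_width 0.479
grip_force 30.0079
q [ 0.3861  0.2528 -0.4822  1.9571  0.1423  0.9592 -0.8108]
yaw -37.034601189645386
```

Request:
play_rows --pt "0 0 0.08 0 0 0 1" --pt "0 0 0.16 0 0 0 1" --pt "0 0 0.24 0 0 0 1" --pt "0 0 0.28 0 0 0 1" --pt "0 0 0.32 0 0 0 1" --pt "0 0 0.32 0 0 0 1"

```text
t: 5.8
eef_pos: [0.5159, -0.0205, 0.0577]
tcp_rot: [0.957, 0.291, 0.003, 0.001]
force: [13.6, -1.7, -11.3]
grip_width: 0.48
grip_force: 30.0
```

```bash
python3 st.py
```

```text
t 5.8
eef_pos [ 0.5159 -0.0205  0.0577]
force [ 13.6033  -1.6644 -11.2762]
torque [-0.2571 -2.9876  0.3994]
grip_width 0.4803
grip_force 30.0041
q [ 0.3459  0.2471 -0.4369  1.9585  0.1275  0.9554 -1.1323]
yaw -56.14241427088048
```

Request:
play_rows --pt "0 0 0.06 0.0015 0.001 0 1" --pt "0 0 0.1 0.0015 0.001 0 1" --pt "0 0 0.14 0.0015 0.001 0 1" --pt "0 0 0.18 0.0015 0.001 0 1" --pt "0 0 0.18 0.0015 0.001 0 1"

```text
t: 6.3
eef_pos: [0.5153, -0.0204, 0.0576]
tcp_rot: [0.98, 0.2, 0.001, 0.0]
force: [2.9, -0.9, 1.4]
grip_width: 0.47
grip_force: 29.8
```

```bash
python3 st.py
```

```text
t 6.3
eef_pos [ 0.5153 -0.0204  0.0576]
force [ 2.8734 -0.8975  1.4302]
torque [-0.2393 -0.5078  0.1752]
grip_width 0.4701
grip_force 29.7621
q [ 0.3225  0.2464 -0.4116  1.9569  0.1199  0.9597 -1.3144]
yaw -66.9000539921941
```

Request:
play_rows --pt "0 0 0.05 0 0 0 1" --pt "0 0 0.1 0 0 0 1"

```text
t: 6.5
eef_pos: [0.5153, -0.0203, 0.0577]
tcp_rot: [0.989, 0.149, 0.001, 0.0]
force: [2.2, -0.1, 3.0]
grip_width: 0.472
grip_force: 31.4
```

```bash
python3 st.py
```

```text
t 6.5
eef_pos [ 0.5153 -0.0203  0.0577]
force [ 2.1617 -0.0532  3.0083]
torque [-0.0778 -0.725   1.186 ]
grip_width 0.4722
grip_force 31.4315
q [ 0.3102  0.2448 -0.3981  1.9575  0.1156  0.9591 -1.4148]
yaw -72.83177803030681
```

Request:
play_rows --pt "0 0 0.05 0 0 0 1" --pt "0 0 0.1 0 0 0 1" --pt "0 0 0.15 0 0 0 1" --pt "0 0 0.15 0 0 0 1"

```text
t: 6.9
eef_pos: [0.5151, -0.0202, 0.0577]
tcp_rot: [0.997, 0.071, 0.001, 0.0]
force: [1.1, -1.3, 4.7]
grip_width: 0.481
grip_force: 30.0
```

```bash
python3 st.py
```

```text
t 6.9
eef_pos [ 0.5151 -0.0202  0.0577]
force [ 1.0614 -1.3306  4.7066]
torque [-0.202  -0.2689  0.5863]
grip_width 0.4807
grip_force 29.9993
q [ 0.2917  0.2423 -0.3772  1.9585  0.1087  0.9587 -1.566 ]
yaw -81.82021550889586
```

The torque peaked at 1.19 N m and then the grip slipped, so the sleeve is firm. I'll release and go above the fin.

Request:
play_rows --pt "0 0 0 0 0 0 -1" --pt "0 0 0 0 0 0 -1" --pt "0 0 0 0 0 0 -1" --pt "0 0 0 0 0 0 -1" --pt "0 0 0 0 0 0 -1" --pt "0 0 0 0 0 0 -1" --pt "0 0 0 0 0 -0.04 -1" --pt "0 0 0 0 0 -0.08 -1" --pt "0 0 0 0 0 -0.11 -1" --pt "0 0 0 0 0 -0.11 -1"

```text
t: 7.9
eef_pos: [0.5169, -0.0202, 0.1718]
tcp_rot: [0.997, 0.071, 0.004, 0.001]
force: [0.4, 0.4, -0.0]
grip_width: 0.996
grip_force: 0.0
```

```bash
python3 st.py; python3 -c "
from h import *
delta([.511,-.120,.165],-92.1)"
```

```text
t 7.9
eef_pos [ 0.5169 -0.0202  0.1718]
force [ 0.3791  0.3801 -0.0281]
torque [0.0425 0.0186 0.0322]
grip_width 0.9962
grip_force 0.0
q [ 0.3131  0.1176 -0.3852  1.8413  0.0487  1.1845 -1.5171]
yaw -81.89487426481236
turn [ 0.0009 -0.0069  0.1701] shift [-0.02    0.098   0.0068]
```

Request:
play_rows --pt "0 -0.007 0.17 -0.01 0.049 0.003 -1" --pt "0 -0.007 0.17 -0.02 0.098 0.007 -1" --pt "0 -0.007 0.17 -0.02 0.098 0.007 -1" --pt "0 -0.007 0.17 -0.02 0.098 0.007 -1" --pt "0 -0.007 0.17 -0.02 0.098 0.007 -1" --pt "0 -0.007 0.17 -0.02 0.098 0.007 -1"

```text
t: 8.5
eef_pos: [0.5086, -0.1187, 0.1601]
tcp_rot: [1.0, -0.017, -0.004, 0.0]
force: [-0.5, -1.0, -0.5]
grip_width: 0.996
grip_force: 0.0
```

```bash
python3 st.py
python3 - <<'E'
from h import *
s=monitor.read_state()
p,d=cams.capture('wrist');np.savez('/tmp/w3.npz',p=p,d=d,pos=s['eef_pos'],rot=s['tcp_rot']);cv2.imwrite('pics/w3.png',p[:,:,::-1])
c=cam('wrist',s);print(proj(c,[.511,-.12,.082]),proj(c,[.5115,-.12,.042]),proj(c,[.515,-.020,.112]))
delta([.511,-.120,.051],-92.1,s)
E
```

```text
t 8.5
eef_pos [ 0.5086 -0.1187  0.1601]
force [-0.4573 -0.9691 -0.4655]
torque [-0.0041  0.0554 -0.0175]
grip_width 0.9956
grip_force 0.0
q [ 0.4137  0.1416 -0.2934  1.8367  0.0451  1.177  -1.4996]
yaw -91.95939742491893
[318.62536288 243.19441143] [318.40642945 229.1205303 ] [166.20665428 255.14996404]
turn [0.0002 0.0071 0.0023] shift [0.0033 0.0012 0.1091]
```

View pics/w3.png

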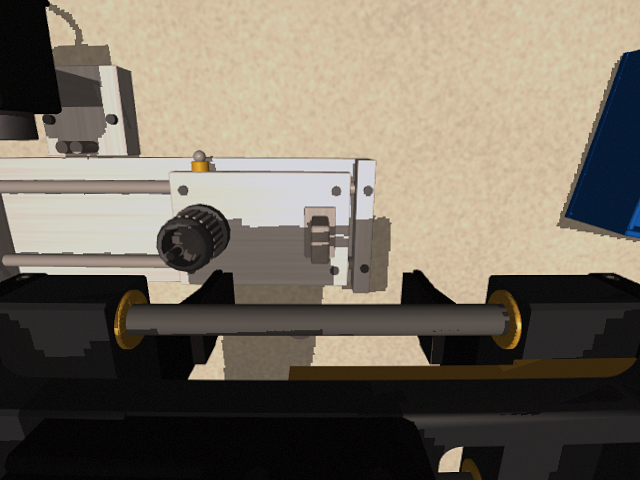

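The fin top is at about (319,240), close to the prediction. The ball is at (199,156), and the dowels are at about (63,147), (77,147) and (90,147). I'll descend and grip.

Request:
play_rows --pt "0 0.007 0.002 0.0045 0.0015 0.04 -1" --pt "0 0.007 0.002 0.0045 0.0015 0.08 -1" --pt "0 0.007 0.002 0.0045 0.0015 0.1 -1" --pt "0 0.007 0.002 0.0045 0.0015 0.109 -1" --pt "0 0.007 0.002 0.0045 0.0015 0.109 1" --pt "0 0.007 0.002 0.0045 0.0015 0.109 1" --pt "0 0.007 0.002 0.0045 0.0015 0.109 1" --pt "0 0.007 0.002 0.0045 0.0015 0.109 1" --pt "0 0.007 0.002 0.0045 0.0015 0.109 1" --pt "0 0.007 0.002 0.0045 0.0015 0.109 1" --pt "0 0.007 0.002 0.0045 0.0015 0.109 1" --pt "0 0.007 0.002 0.0045 0.0015 0.109 1"

```text
t: 9.75
eef_pos: [0.5121, -0.1219, 0.0513]
tcp_rot: [1.0, -0.019, 0.0, 0.0]
force: [0.1, -0.2, 0.3]
grip_width: 0.356
grip_force: 0.0
```

Request:
play_rows --pt "0 0 0 0 0 0 1" --pt "0 0 0 0 0 0 1" --pt "0 0 0 0 0 0 1" --pt "0 0 0 0 0 0 1" --pt "0 0 0 0 0 0 1" --pt "0 0 0 0 0 0 1"

```text
t: 10.35
eef_pos: [0.512, -0.1218, 0.0512]
tcp_rot: [1.0, -0.019, -0.0, 0.0]
force: [0.9, 1.5, -0.4]
grip_width: 0.157
grip_force: 30.0
```

```bash
python3 st.py
python3 - <<'E'
from h import *
f=np.load('/tmp/w3.npz');s=dict(tcp_rot=f['rot'],eef_pos=f['pos']);c=cam('wrist',s);p=f['p']
for uv,z in(((199.5,156),.035),((0,187),.03),((168,186),.03),((45,119),.012),((111,119),.012)):print(ray(c,uv,z).round(4))
a=cv2.resize(p[60:180,30:230],None,fx=4,fy=4,interpolation=cv2.INTER_CUBIC);cv2.imwrite('pics/w3c.png',a[:,:,::-1])
E
```

```text
t 10.35
eef_pos [ 0.512  -0.1218  0.0512]
force [ 0.9477  1.5054 -0.3703]
torque [ 0.2787  0.0116 -0.0779]
grip_width 0.1567
grip_force 29.9999
q [ 0.4026  0.263  -0.286   1.9413  0.0909  0.9494 -1.5366]
yaw -92.22030332304703
[ 0.5752 -0.0237  0.035 ]
[0.5558 0.1588 0.03  ]
[0.551  0.0084 0.03  ]
[0.6118 0.1178 0.012 ]
[0.6091 0.0584 0.012 ]
```

View pics/w3c.png

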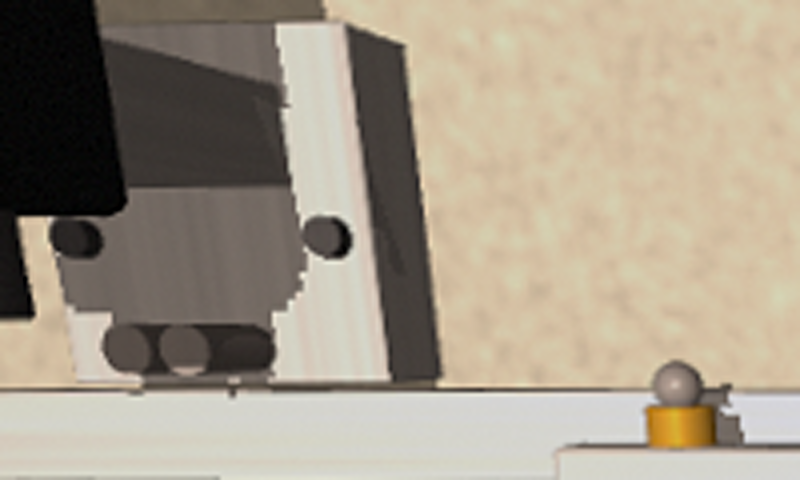

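The crop shows the dowel tops at (127,348) and (185,348), which is a centre of about (69,147) in the full image. The ball is at (678,384).

Run:
```python
from h import *
f=np.load('/tmp/w3.npz');s=dict(tcp_rot=f['rot'],eef_pos=f['pos']);c=cam('wrist',s)
e=np.array([.037,.999,0])
for z in(.035,.04,.045):
  n=[ray(c,u,z) for u in((61.75,147),(69,147),(76.3,147))];print(z,n[1].round(4),'spacing',(n[0]-n[2])@e,'travel',(n[1]-ray(c,(199.5,156),.035))@e)
```

```text
0.035 [0.5868 0.0848 0.035 ] spacing 0.01243707870175061 travel 0.10878241876653777
0.04 [0.5867 0.0812 0.04  ] spacing 0.012220040281951207 travel 0.10518922134712629
0.045 [0.5866 0.0776 0.045 ] spacing 0.012003001862151776 travel 0.10159602392771483
```

Request:
play_rows --pt "0 0 0 0 -0.01 0 1" --pt "0 0 0 0 -0.025 0 1" --pt "0 0 0 0 -0.04 0 1" --pt "0 0 0 0 -0.055 0 1" --pt "0 0 0 0 -0.068 0 1" --pt "0 0 0 0 -0.075 0 1" --pt "0 0 0 0 -0.08 0 1" --pt "0 0 0 0 -0.08 0 1" --pt "0 0 0 0 -0.08 0 1"

```text
t: 11.25
eef_pos: [0.5154, -0.0419, 0.0512]
tcp_rot: [1.0, -0.019, 0.0, 0.0]
force: [4.3, 0.8, -3.6]
grip_width: 0.16
grip_force: 30.0
```

```bash
python3 st.py
```

```text
t 11.25
eef_pos [ 0.5154 -0.0419  0.0512]
force [ 4.2703  0.8483 -3.627 ]
torque [ 0.1922 -0.7108 -0.079 ]
grip_width 0.1596
grip_force 29.9996
q [ 0.2955  0.2504 -0.3357  1.9609  0.1013  0.9458 -1.6994]
yaw -92.22261087619194
```

Request:
play_rows --pt "0 0 0 0 -0.003 0 1" --pt "0 0 0 0 -0.005 0 1" --pt "0 0 0 0 -0.005 0 1"

```text
t: 11.55
eef_pos: [0.5155, -0.0369, 0.0512]
tcp_rot: [1.0, -0.019, 0.0, 0.0]
force: [4.4, 0.1, -4.5]
grip_width: 0.159
grip_force: 30.0
```

Request:
play_rows --pt "0 0 0 0 -0.003 0 1" --pt "0 0 0 0 -0.003 0 1"

```text
t: 11.75
eef_pos: [0.5157, -0.0336, 0.0512]
tcp_rot: [1.0, -0.019, 0.0, 0.0]
force: [5.6, -0.8, -5.7]
grip_width: 0.158
grip_force: 30.0
```

Request:
play_rows --pt "0 0 0 0 -0.003 0 1" --pt "0 0 0 0 -0.003 0 1"

```text
t: 11.95
eef_pos: [0.5158, -0.0311, 0.0512]
tcp_rot: [1.0, -0.019, 0.0, 0.0]
force: [5.0, -1.4, -5.2]
grip_width: 0.16
grip_force: 30.0
```

Request:
play_rows --pt "0 0 0 0 -0.002 0 1" --pt "0 0 0 0 -0.002 0 1"

```text
t: 12.15
eef_pos: [0.5158, -0.0308, 0.0512]
tcp_rot: [1.0, -0.02, 0.0, 0.001]
force: [4.2, -7.7, -4.3]
grip_width: 0.157
grip_force: 30.0
```

Request:
play_rows --pt "0 0 0 0 -0.002 0 1" --pt "0 0 0 0 -0.002 0 1"

```text
t: 12.35
eef_pos: [0.5159, -0.0295, 0.0512]
tcp_rot: [1.0, -0.02, 0.0, 0.002]
force: [4.4, -8.1, -5.0]
grip_width: 0.157
grip_force: 30.0
```

Dowel contact came at TCP y≈-0.031, so the notch is near -0.018.

Request:
play_rows --pt "0 0 0 0 -0.002 0 1" --pt "0 0 0 0 -0.002 0 1"

```text
t: 12.55
eef_pos: [0.516, -0.027, 0.0512]
tcp_rot: [1.0, -0.02, 0.0, 0.001]
force: [3.9, -4.9, -4.4]
grip_width: 0.162
grip_force: 30.0
```

Request:
play_rows --pt "0 0 0 0 -0.002 0 1" --pt "0 0 0 0 -0.002 0 1"

```text
t: 12.75
eef_pos: [0.5161, -0.0238, 0.0512]
tcp_rot: [1.0, -0.02, 0.0, 0.001]
force: [6.1, -1.3, -5.4]
grip_width: 0.155
grip_force: 30.0
```

Request:
play_rows --pt "0 0 0 0 -0.002 0 1" --pt "0 0 0 0 -0.002 0 1"

```text
t: 12.95
eef_pos: [0.5162, -0.0205, 0.0512]
tcp_rot: [1.0, -0.019, 0.0, 0.0]
force: [5.5, 1.8, -6.3]
grip_width: 0.157
grip_force: 30.0
```

Request:
play_rows --pt "0 0 0 0 -0.001 0 1" --pt "0 0 0 0 -0.001 0 1"

```text
t: 13.15
eef_pos: [0.5163, -0.0195, 0.0512]
tcp_rot: [1.0, -0.019, 0.0, 0.0]
force: [5.5, 1.1, -4.9]
grip_width: 0.162
grip_force: 30.0
```

Request:
play_rows --pt "0 0 0 0 -0.001 0 1" --pt "0 0 0 0 -0.001 0 1" --pt "0 0 0 0 -0.001 0 1" --pt "0 0 0 0 -0.001 0 1"

```text
t: 13.55
eef_pos: [0.5163, -0.0193, 0.0512]
tcp_rot: [1.0, -0.02, 0.0, 0.0]
force: [5.1, -3.3, -5.4]
grip_width: 0.16
grip_force: 30.0
```

Request:
play_rows --pt "0 0 0 0 -0.001 0 1" --pt "0 0 0 0 -0.001 0 1" --pt "0 0 0 0 -0.001 0 1" --pt "0 0 0 0 -0.001 0 1"

```text
t: 13.95
eef_pos: [0.5163, -0.0192, 0.0512]
tcp_rot: [1.0, -0.02, 0.0, 0.001]
force: [4.7, -4.9, -4.9]
grip_width: 0.161
grip_force: 30.0
```

```bash
python3 st.py
python3 - <<'E'
from h import *
s=monitor.read_state()
o=[]
p,d=cams.capture('wrist');cv2.imwrite('pics/w4.png',p[:,:,::-1]);np.savez('/tmp/w4.npz',p=p,pos=s['eef_pos'],rot=s['tcp_rot'])
E
```

```text
t 13.95
eef_pos [ 0.5163 -0.0192  0.0512]
force [ 4.6815 -4.9471 -4.9038]
torque [-0.8013 -1.0475 -0.0401]
grip_width 0.1609
grip_force 30.002
q [ 0.2627  0.251  -0.3494  1.9614  0.1072  0.9463 -1.7499]
yaw -92.27430482481986
```

View pics/w4.png

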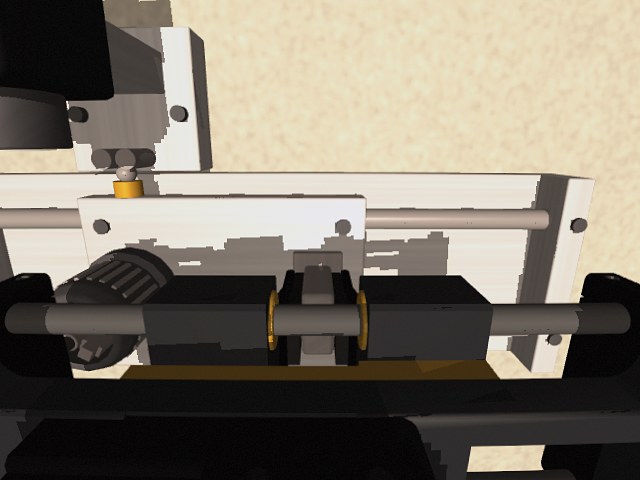

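The ball (125,173) sits at the dowels, whose tops are at (102,158) and (125,158). The carriage locked at TCP y≈-0.0193 while force built up on further push, so it is seated. I'll relax the push a little and hand in.

Request:
play_rows --pt "0 0 0 0 0.001 0 1" --pt "0 0 0 0 0.001 0 1" --pt "0 0 0 0 0.001 0 1" --pt "0 0 0 0 0.001 0 1" --pt "0 0 0 0 0.001 0 1" --pt "0 0 0 0 0.001 0 1"

```text
t: 14.6
eef_pos: [0.5163, -0.0193, 0.0512]
tcp_rot: [1.0, -0.02, 0.0, 0.0]
force: [5.5, -1.1, -4.3]
grip_width: 0.161
grip_force: 30.0
```

```bash
python3 st.py; python3 -c "
from station import arm
print(arm.close_job())"
```

```text
t 14.6
eef_pos [ 0.5163 -0.0193  0.0512]
force [ 5.4927 -1.1441 -4.2513]
torque [-0.2444 -1.075  -0.0513]
grip_width 0.1607
grip_force 29.9996
q [ 0.2637  0.251  -0.3496  1.9614  0.1062  0.9461 -1.7478]
yaw -92.23784117628371
the job is handed in; nothing more can be done
None
```

I handed the job in at 14.6 s with the sleeve turned until the grip slipped at its stop (1.19 N m), the ball seated in the notch and the fin held at 30 N; the jaws' grip on the bit is inferred from that torque, and no verdict came back.

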